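# Seat the keyed index plate of the rotary jig on its locating pin

### The job

The round index plate of the small rotary jig is riding high because its edge notch is not over the jig's locating pin. With a fingertip, push the plate round either way (the black lug is there to push on) until its notch stands over the pin, beside the upright key post, then press the plate down until it is fully seated. Do not pinch the lug, do not lift the plate, leave the things nearby where they are, and finish clear of everything.

Things in the scene. Friction and masses are not known exactly. Their poses are not given: they have to be found in the camera images.
- jig: Fixed jig on the bench: square dark steel foot 124 x 124 x 8 mm, with a bearing in its middle that carries the index plate. Origin at the centre of the foot's underside, z up; the locating pin is on its +x side. Next to the pin, outside the plate's rim, stands a steel key post, 14 x 14 mm, its top 36 mm above the bench, centred 75 mm from the jig's axis, on the line from axis through pin; it stays visible from above and shows where the pin is.
- pin_tip (a point): Top of the steel locating pin: 8 mm diameter, round-ended, top 31 mm above the bench, 58 mm from the jig's axis. It is fixed to the jig and lies hidden under the plate's rim until the notch comes over it.
- notch (a point): Middle of the one notch in the rim of the index plate, at the level of the plate's upper face (40 mm above the bench when riding high, 32 mm when seated), 58 mm from the axis. The notch is about 16 mm wide there, open outward, and 15 mm deep radially. The plate is a bare aluminium disc, 130 mm diameter, 8 mm thick. The pin enters if the notch is within about 4 mm (4 degrees) of it; otherwise the plate's underside meets the pin after 1 to 2 mm and it cannot go down.
- lug_top (a point): Top of the black plastic lug on the plate, 45 mm from the axis on the side opposite the notch. The lug is 20 mm long radially and 16 mm wide across; its middle rib (6 mm wide) stands 16 mm above the plate's upper face and its two cheeks (5 mm each) 12 mm. Push on either cheek to turn the plate. It needs about 1.5 N there and the plate stays where it is left.
- hub_top (a point): Top centre of the plate's round steel hub cap, 28 mm diameter, 4 mm above the plate's upper face, on the jig's axis: a good place to press. 44 mm above the bench when riding high, 36 mm when seated. There is nothing else higher than 1 mm on the plate but hub cap and lug.
- plate (a joint): Angle of the index plate about the vertical axis of the jig, rad, counter-clockwise from above positive, unlimited in practice (+-12). 0: notch on the side away from the pin; +pi or -pi: notch over the pin.
- plate_drop (a joint): How far the plate has gone down on its snug bearing, m: 0 riding high as found, 0.008 fully seated (stop). Negative: lifted. Its bearing is snug: it does not fall by its own weight (about 2 N) even with the notch over the pin, has no spring, needs about 3 to 4 N to push down, stays where it is left and does not tilt.
- lug_left: One cheek of the lug, a 20 x 5 x 12 mm side face piece (counter-clockwise side seen from above). Origin at the centre of its underside, x radially outward.
- lug_right: The other cheek of the lug (clockwise side), same size. Fingers pressing on both cheeks at once count as pinching.
- cup_screws: Small white cup of screws, 58 mm across, 26 mm high, loose near the jig: to be left alone. Origin at the centre of its underside.
- kapton_roll: Roll of amber tape lying flat, 62 mm across, 19 mm high, loose near the jig: to be left alone. Origin at the centre of its underside.
- radio_board: Small green circuit board, 36 x 50 x 12 mm, loose near the jig: to be left alone. Origin at the centre of its underside.

How it is judged (in metres and radians):
At the end, for the whole second after the job is handed in: The plate is down at least 6.5 of its 8 mm, its notch within 6 mm of the pin in plan and at rest, and the cup, tape roll and board each within 20 mm of where they stood (value of joint plate_drop above 0.0065 m and horizontal distance between notch and pin_tip below 0.006 m and velocity of joint plate between -0.05 and 0.05 rad/s and distance of each of cup_screws, kapton_roll, radio_board from where it was at the start of the episode below 0.02 m); the robot touches nothing.
It fails at once if the plate is lifted more than 3 mm (value of joint plate_drop below -0.003 m).
It fails at once if the lug is pinched (both cheeks pressed by the fingers at once) (contact force between the fingers and lug_left above 1 N and contact force between the fingers and lug_right above 1 N).
It fails at once if a thing nearby is moved more than 20 mm or lifted (not (distance of each of cup_screws, kapton_roll, radio_board from where it was at the start of the episode below 0.02 m)).
It also fails if it takes over 58 s, if anything falls off the work surface, if the arm or the gripper's body presses on something with over 40 N, if the wrist force passes 120 N, or if a joint passes its speed limit or range.

### The arm

A 6-joint arm with a two-finger parallel gripper is mounted at the origin on a cart in front of the work surface, level with it; the furniture and walls round the work are solid. World frame = base frame: x ahead of the robot, y to its left, z up, the work surface at z = 0. Lengths are in m, angles in degrees, forces in N, time in s.
With the tool pointing down it reaches from about 0.35 to 0.925 m from the base axis. Payload 6.4 kg.
Tool frame: the origin (TCP) lies between the finger pads; the fingertips stand 25 mm ahead of it and the grasp point (between the pads) lies 6 mm ahead of it; z points along the fingers, y is the line along which they close (so a half turn about z gives the same grasp; the last joint's range is limited). The gripper opens to 85 mm and grips with 20 to 120 N. Pads are 22 mm wide; open, the fingers measure 114 mm over their backs; the gripper's body (76 mm by 85 mm) begins 54 mm behind the grasp point. The pads swing forward as they close: fully open they stand 13 mm farther back than shut.
Start: joints at [58.665, 14.043, 89.255, -0, 76.702, -9.975], TCP at [0.237, 0.605, 0.256] pointing down, gripper open.
Joint ranges: [-179.41, 179.41], [-58.25, 129.5], [7.25, 145.43], [-54.29, 234.29], [11.92, 165.04], [-157.13, 157.13]. Speed limits (degrees/s): [147.25, 147.25, 180, 180, 180, 180].

### API

Orientations are given as a 3x3 rotation matrix whose columns are the frame's x, y, z axes.
In Python, from plant import arm, optics, spotter gives the robot as it stands. The module is installed in compiled form; this text tells all that it offers.
- The arm moves only by the shell command python3 -m pendant 'ROWS' [OPENING]. ROWS is JSON, a list of rows, each a list of 4 numbers: the shift along the tool's x, y, z in mm, then the turn about the tool's z in degrees. In form: [[dx, dy, dz, roll], ...]. A call has 1 to 5 rows; each row is the pose to reach, as a shift and turn from the pose commanded when the call began, along the tool's axes at that moment; what a row does not reach only later rows make up. A row lasts 1/10 s, in which the tool goes at most 50 mm and 8.59 degrees, less where a joint would pass 70% of its speed; a pose out of reach is approached as far as the arm can. A call with a gripper value outside its range is refused whole. OPENING is the closure in counts, from 0 (fully open) to 255 (shut), set as the call begins (- or left out, the last holds). The fingers move at their own pace and stop on an object; the grip force is fixed at half the most. Time passes only in rows, so rows that repeat a pose let the fingers close. It gives the time, the measured TCP pose, the force, the opening and the grip force at its end, in the units of the state.
- arm.read_state(): the state, without advancing time (a new reading comes with each control period).
- optics.snapshot(name): name is "scene" or "side" or "wrist"; returns a dict with "frame" (384x512x3 uint8, red, green, blue), "mtx" (3x3 intrinsics, pixels), "origin" and "rotation" of the camera in the world. Camera axes: x right, y down, z forward; pixel columns grow to the right and rows downward; lengths in m; the calibration is good to about 2 mm. The wrist camera is an equidistant fisheye: a pixel r from the principal point sees the ray r / f radians off the axis. A picture is of the moment at which its call begins. There is no depth.
- arm.finish_job(): hands the job in; it is judged then, once.
Trained networks look in the newest picture that a camera, given by its name, has taken for a name from the list of things; names that differ only in an ending like _2 or _b are one class to them, and where a whole thing is asked for, a point or a joint stands for the part that bears it (a point fixed in the world has none). Each returns a list of dicts, best first, with "conf" (0 to 1); they miss things now and then, are a little off and sometimes report something else, mostly with a low value. They report only what shows in the picture. A call takes as long as a camera call.
- spotter.trace(camera, target): "mask" (384x512 bool, what is visible of it) and "at" ([column, row] in pixels, amid what is visible of it).
The state is a dict: "clock": time; "joint_pos": joint angles; "joint_vel": joint speeds; "joint_efforts": joint torques, N m; "ee_pos": TCP position; "ee_rot": TCP orientation; "contact_force": force on the tool from outside, world axes, zero at the start; "wrist_torque": the same for the moment, N m; "gripper_width": finger opening in m; "grip_force": force on a finger pad.
Only numpy, scipy, OpenCV 4.12 (cv2) and the standard library are available. Lean on these libraries where they do the work, as an engineer would, in place of code of your own. Each camera call takes 0.05 s, during which the arm holds its last target. There are 200 camera calls.

## Working session

There is one attempt and no reset: what is moved stays moved. The work goes in short steps, Python scripts to look and compute and a shell command to move; the robot and the scene stay as the last step left them, time stands still between calls to the robot, and variables do not carry over. Pictures are saved under pics/ and viewed, at most 10 in all, crops included, and the job is handed in when it is done.

```bash
mkdir -p pics; cat > h.py <<'E'
import numpy as np, cv2
from plant import arm, optics, spotter
def ray(s,px,fish=False):
    K=s["mtx"];x=(px[0]-K[0][2])/K[0][0];y=(px[1]-K[1][2])/K[1][1]
    if fish:
        r=np.hypot(x,y);k=np.sin(r)/max(r,1e-9);d=np.array([x*k,y*k,np.cos(r)])
    else: d=np.array([x,y,1.])
    return np.array(s["rotation"])@d
def at(s,px,z,fish=False):
    d=ray(s,px,fish);o=np.array(s["origin"]);return (o+d*(z-o[2])/d[2])
def proj(s,p):
    c=np.array(s["rotation"]).T@(np.array(p)-s["origin"]);K=s["mtx"];return K[0][0]*c[0]/c[2]+K[0][2],K[1][1]*c[1]/c[2]+K[1][2]
E
python3 - <<'E'
from h import *
np.set_printoptions(precision=4,suppress=True)
st=arm.read_state();print(st["clock"],st["ee_pos"],st["ee_rot"],st["contact_force"],st["gripper_width"])
H=dict(jig=.0,hub_top=.044,lug_top=.056,notch=.04,plate=.04,cup_screws=.02,kapton_roll=.015,radio_board=.01)
ims=[]
for c in("scene","side","wrist"):
    s=optics.snapshot(c);im=s["frame"][:,:,::-1].copy();print(c,np.array(s["origin"]),s["mtx"][0])
    for n,z in H.items():
        r=spotter.trace(c,n)[:1]
        for q in r:
            print(n,round(q["conf"],2),q["at"],q["mask"].sum(),at(s,q["at"],z,c=="wrist"))
    cv2.imwrite(f"pics/{c}.png",im);
E
```

```text
0.0 [0.2365 0.6049 0.2552] [[-0.9313  0.3642 -0.001 ]
 [ 0.3642  0.9313 -0.0017]
 [ 0.0003 -0.0019 -1.    ]] [ 0.8234  0.0823 -0.7568] 0.08583687077412107
scene [0.2517 0.1875 0.7256] [359.5134   0.     256.4852]
jig 0.9 [247.8, 252.0] 3273 [ 0.5344 -0.0967  0.    ]
hub_top 0.74 [250.4, 248.1] 2510 [ 0.5194 -0.0902  0.044 ]
lug_top 0.74 [318.6, 181.5] 376 [ 0.5135 -0.3308  0.056 ]
notch 0.96 [251.7, 248.6] 2566 [ 0.518  -0.0927  0.04  ]
plate 0.93 [248.1, 247.1] 2569 [ 0.5263 -0.0903  0.04  ]
cup_screws 0.76 [198.2, 192.7] 425 [ 0.7322 -0.1301  0.02  ]
side [ 0.4324 -0.8549  0.6075] [374.6095   0.     259.1228]
jig 0.76 [216.5, 181.3] 2013 [ 0.5337 -0.0719  0.    ]
hub_top 0.73 [213.1, 179.6] 1367 [ 0.5197 -0.1194  0.044 ]
lug_top 0.97 [209.8, 177.6] 1341 [ 0.5116 -0.1248  0.056 ]
notch 0.92 [212.0, 177.0] 1377 [ 0.5196 -0.1028  0.04  ]
plate 0.96 [213.6, 178.3] 1323 [ 0.5225 -0.1093  0.04  ]
cup_screws 0.72 [296.6, 178.4] 347 [ 0.7297 -0.1468  0.02  ]
kapton_roll 0.66 [243.9, 260.0] 615 [ 0.5341 -0.3641  0.015 ]
radio_board 0.7 [308.5, 239.5] 264 [ 0.6828 -0.3454  0.01  ]
wrist [0.171  0.6331 0.3736] [297.3186   0.     255.8098]
```

View pics/scene.png

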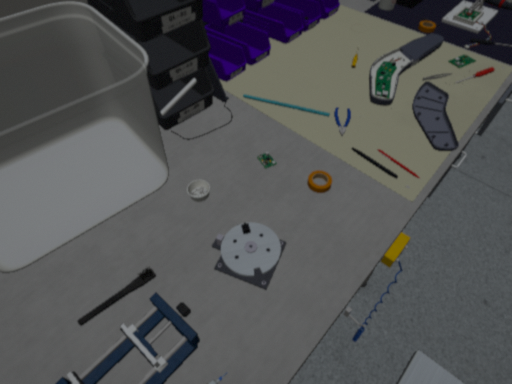

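View pics/wrist.png

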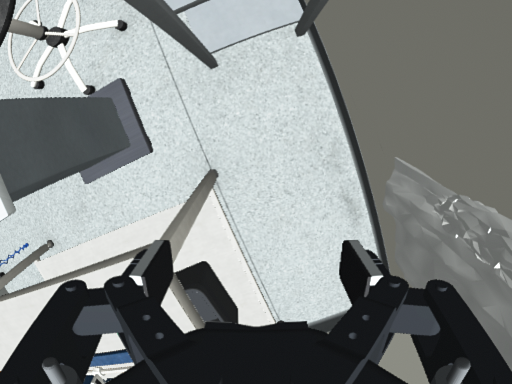

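The scene view shows the plate at about (250,248), with the lug near (246,229), the notch probably near (259,271), and the post perhaps near (219,240). The wrist camera doesn't see the jig. I'll zoom in on the scene and side views.

```bash
python3 - <<'E'
import cv2,numpy as np
a=cv2.imread("pics/scene.png")[205:300,195:305];b=cv2.imread("pics/side.png")[140:220,160:270]
f=lambda x:cv2.resize(x,(560,int(560*x.shape[0]/x.shape[1])),interpolation=cv2.INTER_CUBIC)
a=cv2.resize(a,(395,341),interpolation=2);b=cv2.resize(b,(395,287),interpolation=2)
b=cv2.copyMakeBorder(b,0,54,0,0,0);cv2.imwrite("pics/z.png",np.hstack([a,b]))
E
```

```text
(no output)
```

View pics/z.png

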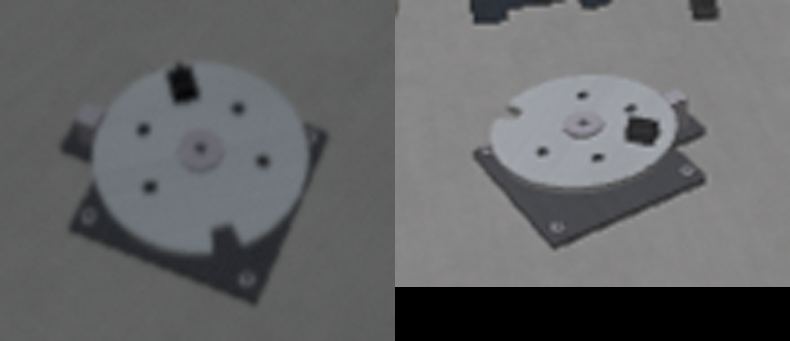

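The crop shows the hub at scene (250.7,246.8), the lug at (246,228), the notch at (258,272), and the light post at (220,237.6). In the side view the post is at (239,167), the hub at (211.5,174.5), the lug at (229,175.7) and the notch at (193,171).

```bash
python3 - <<'E'
from h import *
np.set_printoptions(precision=4,suppress=True)
P={"scene":dict(hub=(250.7,246.8,.044),lug=(246,228.1,.056),notch=(258,271.5,.04),post=(220.1,237.6,.036)),
"side":dict(hub=(211.5,174.5,.044),lug=(228.8,175.5,.055),notch=(193.1,171.2,.04),post=(239.1,167,.036))}
for c in P:
    s=optics.snapshot(c);W={n:at(s,v[:2],v[2])[:2] for n,v in P[c].items()}
    for n,w in W.items():
        d=w-W["hub"];print(c,n,w,"r",np.hypot(*d).round(4),"ang",np.degrees(np.arctan2(d[1],d[0])).round(1))
E
```

```text
scene hub [ 0.521 -0.093] r 0.0 ang 0.0
scene lug [ 0.5554 -0.1159] r 0.0413 ang -33.7
scene notch [ 0.4724 -0.0615] r 0.0579 ang 147.2
scene post [ 0.5908 -0.0685] r 0.0739 ang 19.3
side hub [ 0.5197 -0.0975] r 0.0 ang 0.0
side lug [ 0.5579 -0.1289] r 0.0494 ang -39.5
side notch [ 0.4778 -0.0642] r 0.0535 ang 141.5
side post [ 0.5959 -0.076 ] r 0.0792 ang 15.8
```

View pics/side.png

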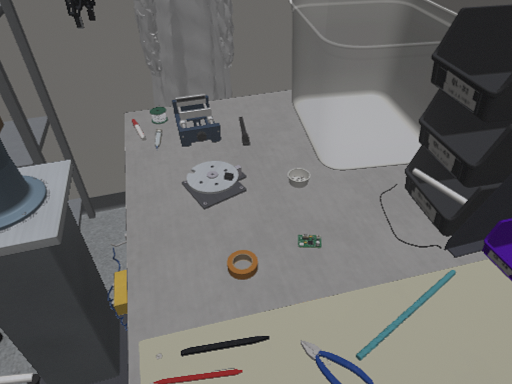

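```bash
cat >> h.py <<'E'
def rel(p,yang=None):
    "rows numbers: tool-frame shift (mm) to world p, roll (deg) so tool y points at yang"
    st=arm.read_state();R=np.array(st["ee_rot"]);d=R.T@(np.array(p)-st["ee_pos"])*1000
    a=np.degrees(np.arctan2(R[1,1],R[0,1]));return d.round(1),None if yang is None else round((a-yang+180)%360-180,1)
E
python3 - <<'E'
from h import *
s=optics.snapshot("scene")
for p in((165,180),(20,250),(145,60),(190,340),(155,300)):print(p,at(s,p,0).round(3),at(s,p,.2).round(3))
print(rel((.565,-.095,.22),0))
E
```

```text
(165, 180) [ 0.843 -0.11   0.   ] [ 0.68  -0.028  0.2  ]
(20, 250) [0.929 0.244 0.   ] [0.742 0.229 0.2  ]
(145, 60) [ 1.347 -0.431  0.   ] [ 1.045 -0.26   0.2  ]
(190, 340) [0.489 0.119 0.   ] [0.424 0.138 0.2  ]
(155, 300) [0.603 0.114 0.   ] [0.506 0.134 0.2  ]
(array([-560.8, -532.7,   36.3]), np.float64(68.6))
```

The side view shows the bin well beyond x≈0.8 and a low vice near (0.5,0.15). The path at z≈0.25 is clear, so I'll move and shut the gripper.

```bash
python3 -m pendant '[[-36,-34,0,0],[-72,-68,0,0],[-108,-102,0,0],[-144,-136,0,0],[-180,-171,0,0]]' 255; python3 -m pendant '[[-36,-34,0,0],[-72,-68,0,0],[-108,-102,0,0],[-144,-136,0,0],[-180,-171,0,0]]';python3 -m pendant '[[-36,-34,5,0],[-72,-68,10,0],[-108,-102,15,0],[-144,-136,20,0],[-180,-171,30,0]]';python3 -m pendant '[[0,0,0,8],[0,0,0,16],[0,0,0,24],[0,0,0,32],[0,0,0,40]]'; python3 -m pendant '[[0,0,0,8],[0,0,0,16],[0,0,0,24],[0,0,0,28.6],[0,0,0,28.6]]'
python3 - <<'E'
from h import *
s=optics.snapshot("wrist");cv2.imwrite("pics/w2.png",s["frame"][:,:,::-1])
st=arm.read_state();print(st["clock"],st["ee_pos"],st["ee_rot"],st["joint_pos"],st["gripper_width"],s["origin"])
for n,z in dict(jig=.0,hub_top=.044,lug_top=.056,notch=.04).items():
    for q in spotter.trace("wrist",n)[:1]:print(n,round(q["conf"],2),q["at"],q["mask"].sum(),at(s,q["at"],z,True))
print(rel((.565,-.095,.22),0))
E
```

```text
clock: 2.0
ee_pos: [0.3425, 0.3791, 0.2565]
ee_rot: [[-0.932, 0.364, 0.001], [0.364, 0.932, 0.0], [-0.0, 0.001, -1.0]]
contact_force: [1.1, 0.9, -0.2]
gripper_width: 0.0122
grip_force: 0.0
clock: 2.5
ee_pos: [0.4478, 0.1542, 0.2567]
ee_rot: [[-0.931, 0.364, 0.001], [0.364, 0.931, 0.0], [-0.001, 0.001, -1.0]]
contact_force: [0.5, 0.8, -0.2]
gripper_width: -0.0001
grip_force: 0.0
clock: 3.0
ee_pos: [0.5532, -0.0699, 0.2273]
ee_rot: [[-0.931, 0.365, 0.002], [0.365, 0.931, -0.001], [-0.002, 0.0, -1.0]]
contact_force: [1.4, 1.4, 1.1]
gripper_width: 0.0001
grip_force: 0.0
clock: 3.5
ee_pos: [0.5522, -0.0677, 0.2266]
ee_rot: [[-0.474, 0.88, 0.0], [0.88, 0.474, 0.0], [-0.0, 0.0, -1.0]]
contact_force: [-0.2, 0.0, -0.1]
gripper_width: 0.0004
grip_force: 0.0
clock: 4.0
ee_pos: [0.5522, -0.0676, 0.2266]
ee_rot: [[-0.001, 1.0, 0.0], [1.0, 0.001, -0.0], [-0.0, 0.0, -1.0]]
contact_force: [-1.1, -0.1, 0.5]
gripper_width: 0.0001
grip_force: 0.0
4.05 [ 0.55217754 -0.06762959  0.22662264] [[-2.43150025e-03  9.99997030e-01  1.63777965e-04]
 [ 9.99997040e-01  2.43151465e-03 -8.77421852e-05]
 [-8.81401532e-05  1.63564135e-04 -9.99999983e-01]] [-1.86597281e+01  3.19207876e+00  1.04598643e+02 -1.84922097e-03
  7.21987790e+01 -1.87984782e+01] -0.00011101015002747546 [0.55280492 0.00544231 0.34391812]
jig 0.67 [231.2, 185.2] 11671 [ 0.52357506 -0.08597047  0.        ]
hub_top 0.81 [227.4, 195.7] 9926 [ 0.52302272 -0.08575853  0.044     ]
lug_top 0.71 [226.4, 196.6] 9749 [ 0.52316608 -0.08306692  0.056     ]
notch 0.89 [224.3, 195.0] 9661 [ 0.51930333 -0.08619538  0.04      ]
(array([-27.4,  12.8,   6.6]), np.float64(0.1))
```

View pics/w2.png

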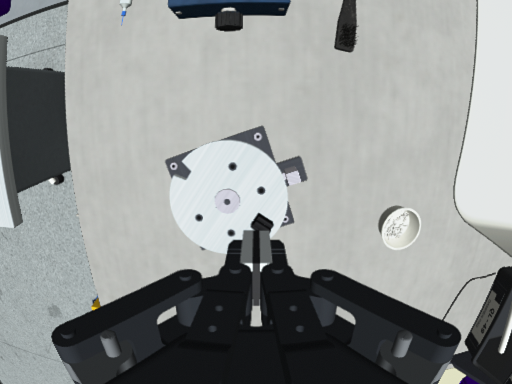

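The wrist view shows the hub at (227.5,201), the lug at (262,221), the post at (293,178) and the notch at (181,170).

```bash
cat >> h.py <<'E'
def ang(W,names,drop=0):
    Z=dict(hub=.044,lug=.055,notch=.04,post=.036)
    s=optics.snapshot("wrist");P={n:at(s,W[n],Z[n]-(drop if n!="post" else 0),True)[:2] for n in W}
    for n in P:
        d=P[n]-P["hub"];print(n,P[n].round(4),(np.hypot(*d)*1000).round(1),np.degrees(np.arctan2(d[1],d[0])).round(1))
E
python3 - <<'E'
from h import *
ang(dict(hub=(227.5,201),lug=(262,221),post=(293,178),notch=(181,170)),0)
E
```

```text
hub [ 0.523  -0.0916] 0.0 0.0
lug [ 0.5595 -0.11  ] 40.9 -26.6
post [ 0.5928 -0.0683] 73.7 18.5
notch [ 0.4733 -0.0585] 59.7 146.3
```

```bash
python3 -m pendant '[[-21,15,30,0],[-21,15,70,0],[-21,15,110,0],[-21,15,140,0],[-21,15,140,0]]'; python3 -m pendant '[[0,0,8,0],[0,0,15,0],[0,0,15,0]]'
python3 - <<'E'
from h import *
c=np.array([.522,-.093])
st=arm.read_state();R=np.array(st["ee_rot"]);
print(st["ee_pos"])
for th in range(-8,-152,-8):
    t=np.radians(th);p=c+.045*np.array([np.cos(t),np.sin(t)])
    print(th,*rel((*p,.071),th))
E
```

```text
clock: 4.8
ee_pos: [0.5637, -0.0874, 0.0817]
ee_rot: [[-0.001, 1.0, -0.009], [1.0, 0.001, 0.003], [0.003, -0.009, -1.0]]
contact_force: [-0.3, 0.4, -0.2]
gripper_width: -0.0
grip_force: 0.0
clock: 5.1
ee_pos: [0.5676, -0.0888, 0.0722]
ee_rot: [[-0.001, 1.0, 0.001], [1.0, 0.001, -0.0], [-0.0, 0.001, -1.0]]
contact_force: [0.3, -0.4, 0.5]
gripper_width: -0.0001
grip_force: 0.0
[ 0.56764805 -0.08875753  0.07219425]
-8 [-10.5  -1.1   1.2] 8.0
-16 [-16.6  -2.4   1.2] 16.0
-24 [-22.5  -4.6   1.2] 24.0
-32 [-28.1  -7.5   1.2] 32.0
-40 [-33.2 -11.2   1.2] 40.0
-48 [-37.7 -15.6   1.2] 48.0
-56 [-41.5 -20.5   1.2] 56.0
-64 [-44.7 -26.    1.2] 64.0
-72 [-47.  -31.8   1.2] 72.0
-80 [-48.5 -37.9   1.2] 80.0
-88 [-49.2 -44.1   1.2] 88.0
-96 [-49.  -50.4   1.2] 96.0
-104 [-47.9 -56.6   1.2] 104.0
-112 [-45.9 -62.5   1.1] 112.0
-120 [-43.2 -68.2   1.1] 120.0
-128 [-39.6 -73.4   1.1] 128.0
-136 [-35.4 -78.1   1.1] 136.0
-144 [-30.6 -82.1   1.1] 144.0
```

```bash
python3 -m pendant '[[-10.5,-1,1,8],[-16.6,-2.4,1,16],[-22.5,-4.6,1,24],[-28,-7.5,1,32],[-33.2,-11.2,1,40]]'; python3 - <<'E'
from h import *
s=optics.snapshot("wrist");cv2.imwrite("pics/w3.png",s["frame"][:,:,::-1]);print(rel((.5565,-.1219,.071),-40))
E
```

```text
clock: 5.6
ee_pos: [0.5573, -0.1222, 0.0721]
ee_rot: [[0.647, 0.763, 0.004], [0.763, -0.647, -0.001], [0.002, 0.003, -1.0]]
contact_force: [2.7, 0.2, -1.9]
gripper_width: -0.0003
grip_force: 1.1
(array([ 0.5, -0.8,  1. ]), np.float64(-0.5))
```

View pics/w3.png

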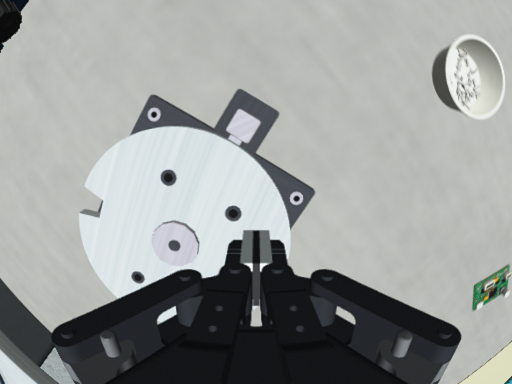

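The plate is turning with the push. The hub is at (174,245), the post at (243,126) and the notch at about (95,205).

```bash
python3 -c "
from h import *
ang(dict(hub=(174.5,245),post=(243,126),notch=(95,205)))"
python3 -m pendant '[[-6,0,1,8],[-12.4,-1,1,16],[-18.3,-3.2,1,24],[-23.8,-6,1,32],[-28.9,-9.8,1,40]]'
python3 -m pendant '[[-6.3,-0.4,0,8],[-12.4,-1.7,0,16],[-18.3,-3.9,0,24],[-23.8,-6.8,0,32],[-23.8,-6.8,0,32]]'
python3 - <<'E'
from h import *
s=optics.snapshot("wrist");cv2.imwrite("pics/w4.png",s["frame"][:,:,::-1]);print(s["origin"])
t=np.radians(-112);print(rel((.522+.045*np.cos(t),-.093+.045*np.sin(t),.071),-112))
E
```

```text
clock: 6.15
ee_pos: [0.5316, -0.1387, 0.0715]
ee_rot: [[0.985, 0.171, 0.005], [0.171, -0.985, -0.003], [0.004, 0.003, -1.0]]
contact_force: [2.2, -0.8, 1.2]
gripper_width: -0.0001
grip_force: 1.2
clock: 6.65
ee_pos: [0.5059, -0.1357, 0.0709]
ee_rot: [[0.928, -0.372, 0.002], [-0.372, -0.928, -0.002], [0.003, 0.001, -1.0]]
contact_force: [0.6, -1.3, 0.4]
gripper_width: 0.0
grip_force: 0.6
[ 0.57258029 -0.16027026  0.18837917]
(array([-1.2, -0.5, -0.3]), np.float64(0.3))Traceback (most recent call last):
  File "<string>", line 3, in <module>
    ang(dict(hub=(174.5,245),post=(243,126),notch=(95,205)))
    ~~~^^^^^^^^^^^^^^^^^^^^^^^^^^^^^^^^^^^^^^^^^^^^^^^^^^^^^
TypeError: ang() missing 1 required positional argument: 'names'
```

View pics/w4.png

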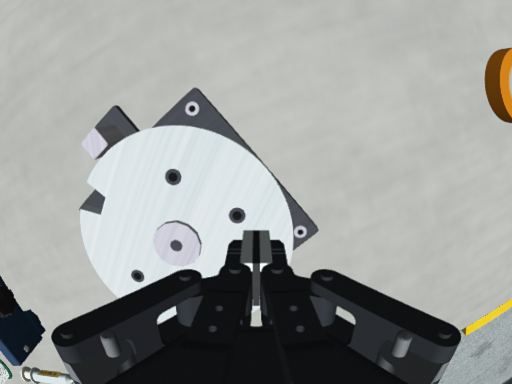

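Now the notch middle is at about (94,198), the post at (94,143) and the hub at (176,244).

```bash
python3 -c "
from h import *
ang(dict(hub=(176.5,245),post=(94.5,143),notch=(94,198)),0)"
```

```text
hub [ 0.5222 -0.0928] 0.0 0.0
post [ 0.593  -0.0695] 74.5 18.2
notch [ 0.5647 -0.0557] 56.4 41.2
```

```bash
python3 -m pendant '[[-6.3,-0.4,0,8],[-12.4,-1.7,0,16],[-16.1,-3,0,21],[-16.1,-3,0,21],[-16.1,-3,0,21]]'
python3 - <<'E'
from h import *
s=optics.snapshot("wrist");cv2.imwrite("pics/w5.png",cv2.resize(s["frame"][80:300,0:320,::-1],(800,550),interpolation=2))
t=np.radians(-133);print(rel((.522+.045*np.cos(t),-.093+.045*np.sin(t),.071),-133))
E
```

```text
clock: 7.25
ee_pos: [0.4919, -0.1264, 0.0698]
ee_rot: [[0.734, -0.679, 0.0], [-0.679, -0.734, -0.0], [0.0, -0.0, -1.0]]
contact_force: [0.9, -0.3, 0.2]
gripper_width: -0.0003
grip_force: 0.4
(array([-0.7,  0. , -1.3]), np.float64(0.2))
```

View pics/w5.png

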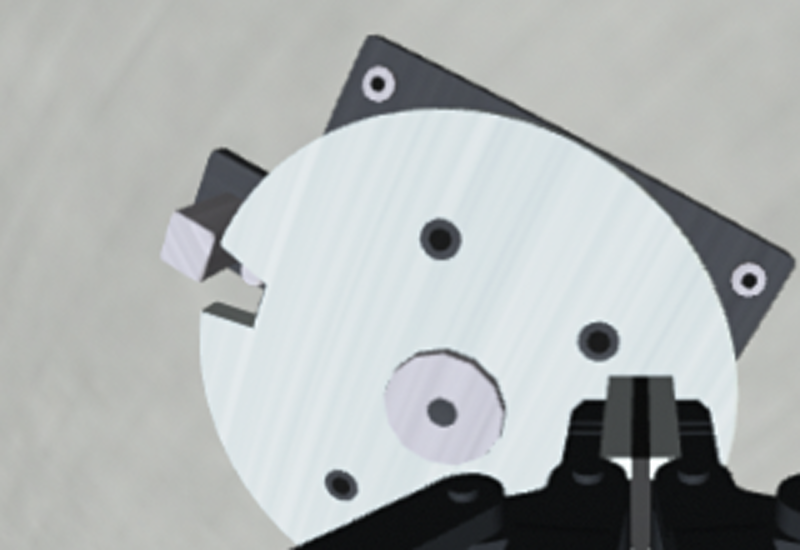

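The pin is now visible in the notch near zoomed (250,275). The notch middle is at about (234,293), the post at (190,243) and the hub at (445,407).

```bash
python3 -c "
from h import *
f=lambda x,y:(x/2.5,80+y/2.5)
ang(dict(hub=f(445,407),post=f(190,243),notch=f(234,293)),0)
ang(dict(hub=f(445,407),post=f(190,243),notch=f(258,306)),0)
ang(dict(hub=f(445,407),post=f(190,243),notch=f(210,280)),0)
st=arm.read_state();s=optics.snapshot('wrist');R=np.array(s['rotation']);K=s['mtx']
def pj(p):
    c=R.T@(np.array(p)-s['origin']);r=np.arctan2(np.hypot(c[0],c[1]),c[2]);u=c[:2]/np.hypot(c[0],c[1])*r
    return (K[0][0]*u[0]+K[0][2])*2.5,(K[1][1]*u[1]+K[1][2]-80)*2.5
for a in (18,22):
  for r,w in((63.5,8),(63.5,-8),(50,8),(50,-8)):
    t=np.radians(a);e=np.array([np.cos(t),np.sin(t)]);n=np.array([-e[1],e[0]]);print(a,np.round(pj((*(np.array([.522,-.093])+(r*e+w*n)/1000),.04))))
"
```

```text
hub [ 0.5222 -0.094 ] 0.0 0.0
post [ 0.5923 -0.071 ] 73.8 18.2
notch [ 0.5749 -0.0733] 56.6 21.5
hub [ 0.5222 -0.0941] 0.0 0.0
post [ 0.5922 -0.0711] 73.8 18.2
notch [ 0.5684 -0.0759] 49.7 21.5
hub [ 0.5221 -0.0942] 0.0 0.0
post [ 0.5922 -0.0712] 73.8 18.2
notch [ 0.5815 -0.071 ] 63.7 21.3
18 [203. 299.]
18 [222. 241.]
18 [248. 327.]
18 [268. 268.]
22 [201. 316.]
22 [215. 257.]
22 [247. 340.]
22 [262. 281.]
```

The notch is about 2–3° short, so I'll push roughly 2 mm more. Then I'll back off, rise, and set up over the hub.

```bash
python3 -m pendant '[[-1,0,0,0],[-2.2,0,0,0],[-2.2,0,0,0]]'; python3 -m pendant '[[8,0,0,0],[8,0,-20,0],[8,0,-50,0],[8,0,-50,0],[8,0,-50,0]]'
python3 - <<'E'
from h import *
s=optics.snapshot("wrist");cv2.imwrite("pics/w6.png",cv2.resize(s["frame"][80:300,0:320,::-1],(800,550),interpolation=2))
print(rel((.522,-.0932,.08),-133))
R=np.array(s['rotation']);K=s['mtx']
def pj(p):
    c=R.T@(np.array(p)-s['origin']);r=np.arctan2(np.hypot(c[0],c[1]),c[2]);u=c[:2]/np.hypot(c[0],c[1])*r
    return (K[0][0]*u[0]+K[0][2])*2.5,(K[1][1]*u[1]+K[1][2]-80)*2.5
for a in (15,18,21):
  for r,w in((63.5,8),(63.5,-8),(50,8),(50,-8)):
    t=np.radians(a);e=np.array([np.cos(t),np.sin(t)]);n=np.array([-e[1],e[0]]);print(a,np.round(pj((*(np.array([.522,-.093])+(r*e+w*n)/1000),.04))))
E
```

```text
clock: 7.8
ee_pos: [0.4898, -0.1248, 0.0695]
ee_rot: [[0.732, -0.681, -0.0], [-0.681, -0.732, 0.0], [-0.0, 0.0, -1.0]]
contact_force: [1.0, -2.0, 0.8]
gripper_width: 0.0002
grip_force: 0.6
clock: 8.3
ee_pos: [0.496, -0.1305, 0.1198]
ee_rot: [[0.732, -0.681, 0.001], [-0.681, -0.732, -0.0], [0.001, -0.0, -1.0]]
contact_force: [0.5, 0.0, 0.1]
gripper_width: 0.0002
grip_force: 0.0
(array([ -5.5, -45.3,  38.8]), np.float64(0.0))
15 [296. 258.]
15 [317. 212.]
15 [333. 281.]
15 [354. 235.]
18 [293. 268.]
18 [311. 221.]
18 [331. 289.]
18 [350. 242.]
21 [291. 278.]
21 [306. 230.]
21 [329. 297.]
21 [345. 250.]
```

View pics/w6.png

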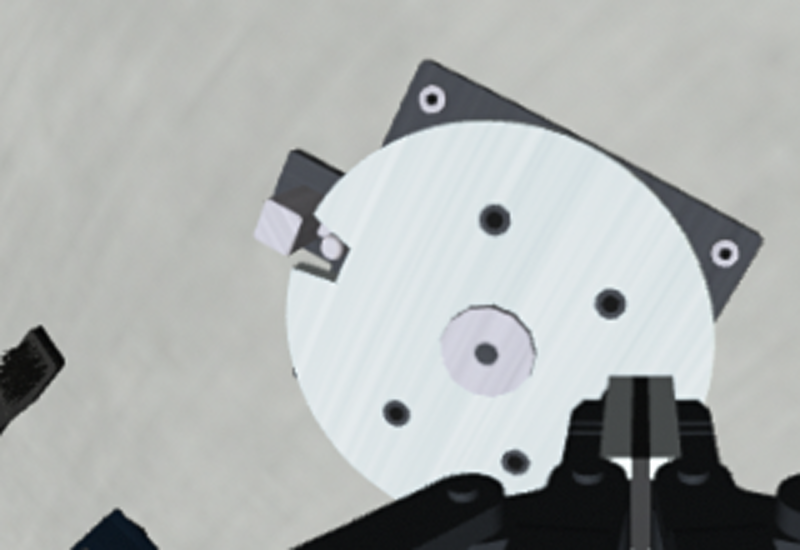

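The notch now sits at about 17° against the pin's 18.2°, with the pin visible inside it at (331,247). That is within tolerance, so I'll press on the hub.

```bash
python3 -m pendant '[[-5.5,-45,0,0],[-5.5,-45,10,0],[-5.5,-45,30,0],[-5.5,-45,42,0],[-5.5,-45,42,0]]'; python3 -m pendant '[[0,0,4,0],[0,0,7,0],[0,0,9,0],[0,0,11,0],[0,0,11,0]]'
```

```text
clock: 8.85
ee_pos: [0.5199, -0.093, 0.0743]
ee_rot: [[0.732, -0.682, -0.006], [-0.682, -0.732, 0.002], [-0.006, 0.002, -1.0]]
contact_force: [-0.2, -0.7, 0.8]
gripper_width: 0.0
grip_force: 0.0
clock: 9.35
ee_pos: [0.5226, -0.0938, 0.0668]
ee_rot: [[0.732, -0.682, 0.001], [-0.682, -0.732, -0.0], [0.001, -0.0, -1.0]]
contact_force: [0.1, -0.0, 0.4]
gripper_width: 0.0001
grip_force: 0.3
```

```bash
python3 -m pendant '[[0,0,2,0],[0,0,4,0],[0,0,4,0]]'; python3 -m pendant '[[0,0,2,0],[0,0,4,0],[0,0,4,0]]'
```

```text
clock: 9.65
ee_pos: [0.5226, -0.0937, 0.0625]
ee_rot: [[0.732, -0.681, 0.001], [-0.681, -0.732, -0.0], [0.001, -0.0, -1.0]]
contact_force: [-0.2, -0.2, 0.9]
gripper_width: -0.0003
grip_force: 0.5
clock: 9.95
ee_pos: [0.5231, -0.0938, 0.0607]
ee_rot: [[0.732, -0.681, -0.0], [-0.681, -0.732, -0.0], [-0.0, 0.0, -1.0]]
contact_force: [-6.1, 1.2, 18.4]
gripper_width: -0.0003
grip_force: 9.4
```

The tip stopped at about 36 mm with 18 N, which matches the seated hub height. I'll retract and verify.

```bash
python3 -m pendant '[[0,0,-15,0],[0,0,-45,0],[0,0,-80,0],[0,40,-110,0],[0,40,-110,0]]'
python3 - <<'E'
from h import *
s=optics.snapshot("wrist");cv2.imwrite("pics/w7.png",cv2.resize(s["frame"][80:300,60:380,::-1],(800,550),interpolation=2))
E
```

```text
clock: 10.45
ee_pos: [0.4962, -0.1255, 0.1732]
ee_rot: [[0.73, -0.683, 0.007], [-0.683, -0.73, -0.004], [0.008, -0.002, -1.0]]
contact_force: [1.6, 0.7, 0.1]
gripper_width: 0.0003
grip_force: 0.0
```

View pics/w7.png

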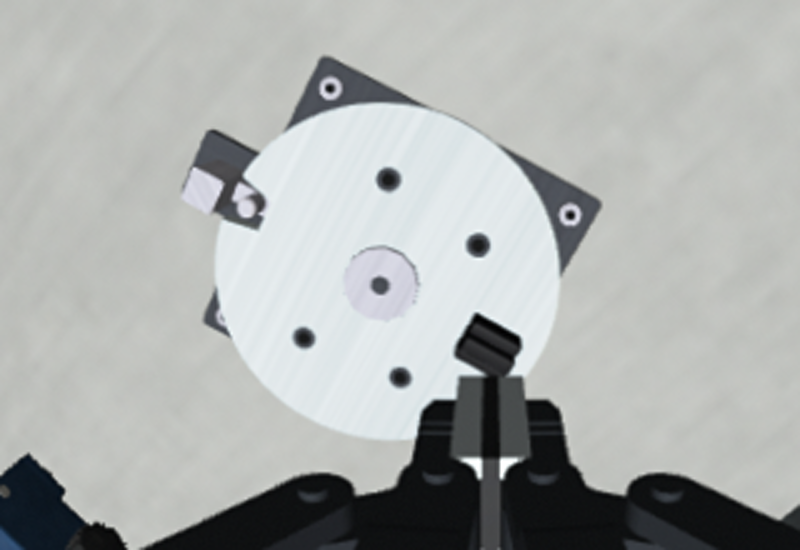

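The pin at (247,206) sits inside the notch level with the plate face, so the plate is seated. The tool is clear, about 10 cm above it, so I'll let the arm settle and hand in.

```bash
python3 -m pendant '[[0,0,-20,0],[0,0,-20,0],[0,0,-20,0],[0,0,-20,0]]'; python3 -c "
from plant import arm;print(arm.finish_job())"
```

```text
clock: 10.9
ee_pos: [0.4945, -0.1222, 0.1868]
ee_rot: [[0.732, -0.681, -0.002], [-0.681, -0.732, 0.001], [-0.003, 0.001, -1.0]]
contact_force: [-0.6, -1.0, -0.4]
gripper_width: 0.0001
grip_force: 0.0
the job is handed in; nothing more can be done
None
```

I turned the plate clockwise until its notch stood over the pin, pressed it down until it stopped at the seated height, and handed the job in at about 11 s with the arm clear; no verdict came back.

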